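# Clamp a rough crystal in the desk clamp

### The job

Take the block-shaped crystal off the papers and set it down, without dropping it, upright on the wooden rest between the clamp's jaws, centred and with its two broad faces towards the jaws. Then pump the clamp's trigger, squeezing it towards the handle and letting it spring right back each time, until the jaw grips the crystal firmly, but stop there: squeezing on hard would crack it. Finally let go of everything; leave the other two stones where they are.

Things in the scene. Friction and masses are not known exactly. Their poses are not given: they have to be found in the camera images.
- clamp: One-hand quick clamp on a dark wooden board (260 x 75 x 12 mm) fixed to the desk. Origin: on the desk, under the middle between handle and trigger. x: level, from the handle to the jaws; y across; z up. Handle post x -28 to -14 mm, 24 mm wide, top z 150. Housing x -36 to 40, top z 75. A low steel bar comes out behind as the jaw closes.
- rest_top (a point): Point on top of the wooden rest, 55 mm above the desk, on the clamp's centre line, clamp x = 108 mm, midway between the wide-open jaws. The rest is two strips, clamp x 76 to 158 mm, y -25 to 25 mm, with the bar low between them.
- handle_grip (a point): Middle of the handle post's back face, 132 mm above the desk (clamp x = -28 mm). The handle does not move.
- trigger_grip (a point): Middle of the trigger post's front face, 132 mm above the desk; post 10 mm thick, 22 mm wide, top at 145 mm. Let go: clamp x = 24 mm (52 mm from handle_grip); squeezed home: 6 mm (34 mm). Only the trigger moves, so two fingers closing about one centre are best centred at the closed span's middle, clamp x = -11 mm, opened to about 75 mm.
- trigger (a joint): Trigger angle, rad: 0 let go (sprung), 0.145 squeezed home. It drives the jaw by a ratchet: a full squeeze draws it in about 3 mm (2 to 6). Pushed at trigger_grip it takes less than 9 N while the jaw runs free and then goes home; against the crystal it stiffens: stalled short of home by a push of 11 to 14 N, the crystal is held firmly; from about 25 N it is overloaded.
- jaw (a joint): Sliding jaw (30 mm wide, top at 102 mm), m: the gap between the jaw faces is 64 mm minus this value (0 to 0.05; starts at 0.010 to 0.022). It closes towards the fixed jaw; 13 N of friction holds it where it is drawn; the trigger cannot open it.
- jaw_pad: Rubber pressure face of the sliding jaw, 8 x 30 x 44 mm, origin at its centre, 78 mm above the desk, its gripping face 4 mm from the origin towards the fixed jaw. It yields 1 mm per 40 N.
- crystal: The crystal to clamp: dull yellow-grey block standing upright, 32 mm thick (its x), 44 mm wide (its y), straight sides 52 mm high, smaller stepped crown to 60 mm; 0.17 to 0.34 kg. Origin: centre of its underside, z up. Broad faces look along its x; the narrow faces are 44 mm apart. It stands on one of three places on the papers.
- nodule: Bystander of the same stone: low round nodule, 54 mm across, 41 mm high; origin under its centre.
- point: Bystander of the same stone: slim six-sided pointed crystal, 32 mm across, 85 mm high, standing; origin under its centre.
- fixed_jaw (a point): Centre of the fixed jaw's gripping face, clamp x = 76 mm, 78 mm above the desk. The jaw is 30 mm wide, 18 mm thick, top at 100 mm.
Not all that is in view belongs to the job. What is shaped like the crystal but pink is not meant.

How it is judged:
By the outcome, as a careful person would: the job done as asked, in the order asked, and still so for the second after the job is handed in, with the robot touching nothing.
It also fails if it takes over 72 s, if anything falls off the work surface, if the arm or the gripper's body presses on something with over 40 N, if the wrist force passes 120 N, or if a joint passes its speed limit or range.

### The arm

A 6-joint arm with a two-finger parallel gripper is mounted at the origin on the work surface. World frame = base frame: x ahead of the robot, y to its left, z up, the work surface at z = 0. Lengths are in mm, angles in degrees, forces in N, time in s.
With the tool pointing down it reaches from about 300 to 850 mm from the base axis. Payload 4.2 kg.
Tool frame: the origin (TCP) lies on the centre line of the jaws, within the pads' length; the fingertips stand 11 mm ahead of it and the grasp point (between the pads) lies 8 mm behind it; z points along the fingers, y is the line along which they close (so a half turn about z gives the same grasp; the last joint's range is limited). The gripper opens to 91 mm and grips with 3 to 60 N. Pads are 32 mm wide; open, the fingers measure 118 mm over their backs; the gripper's body (76 mm by 178 mm) begins 60 mm behind the grasp point.
Start: joints at [-1.146, 18.312, 89.639, -0, 72.044, -1.146], TCP at [575.019, 0, 185.176] pointing down, gripper open.
Joint ranges: [-177.97, 177.97], [-48.28, 115.42], [12.27, 149.76], [-77.06, 257.06], [2.81, 150.46], [-146.56, 146.56]. Speed limits (degrees/s): [147.25, 147.25, 180, 180, 180, 180].

### API

Orientations are given as [roll, pitch, yaw] about the fixed x, y, z axes, in that order (R = Rz(yaw) Ry(pitch) Rx(roll)).
In Python, from workcell import env, grab_frame, camera_model, models gives the robot as it stands.
- The arm moves only by the shell command python3 -m crank 'ROWS' [FORCE]. ROWS is text: rows parted by semicolons, each of 7 numbers parted by spaces: the closure, from -1 (fully open) to 1 (shut), so that 0 is half open, then the shift along the tool's x, y, z in mm, then the turn, a rotation vector about the tool's x, y, z in degrees. A call has 1 to 10 rows; each row shifts and turns the commanded pose from where the row before left it, along the tool's axes as they then stand; what a row does not reach is not made up. A row lasts 1/8 s, in which the tool goes at most 62.5 mm and 10.7 degrees, less where a joint would pass 70% of its speed; a pose out of reach is approached as far as the arm can. A call is refused whole if a number of a shift passes 62.5 or a number of a turn 10.7, either way. A call with a gripper value outside its range is refused whole. The fingers move at their own pace and stop on an object; FORCE is the grip in N (left out, the last holds). Time passes only in rows, so rows that do not move let the fingers close. It gives the time, the measured TCP pose, the force, the opening and the grip force at its end, in the units of the state.
- env.state(): the state, without advancing time (a new reading comes with each control period).
- grab_frame(name): name is "scene" or "side" or "wrist"; returns the picture (400x640x3 uint8, blue, green, red); there is no depth.
- camera_model(name): a dict with "K" (3x3 intrinsics, pixels), "R" (3x3) and "t" (3): a world point X has camera coordinates R X + t; the wrist camera has in their place "mount" (4x4, takes a point from camera to tool coordinates, whose origin is the TCP and whose axes are the flange's). Camera axes: x right, y down, z forward; pixel columns grow to the right and rows downward; lengths in mm; the calibration is good to about 2 mm. A picture is of the moment at which its call begins: read the wrist's pose just before it. camera_model takes no time and is no camera call.
- env.job_done(): hands the job in; it is judged then, once.
Trained networks look in the newest picture that a camera, given by its name, has taken for a name from the list of things; names that differ only in an ending like _2 or _b are one class to them, and where a whole thing is asked for, a point or a joint stands for the part that bears it (a point fixed in the world has none). Each returns a list of dicts, best first, with "p" (0 to 1); they miss things now and then, are a little off and sometimes report something else, mostly with a low value. They report only what shows in the picture. A call takes as long as a camera call. They do not tell look-alikes from the thing itself.
- models.search_frame(name, camera): "point" ([x, y, z] in mm, in world coordinates, good to about 4 mm: the middle of the surface that is visible of it).
The state is a dict: "time_s": time; "qpos": joint angles; "qvel": joint speeds; "effort": joint torques, N m; "ee_pos": TCP position; "ee_rot": TCP orientation; "force": force on the tool from outside, world axes, zero at the start; "torque": the same for the moment, N m; "gripper_width": finger opening in mm; "gripper_force": force on a finger pad.
Only numpy, scipy, OpenCV 4.12 (cv2) and the standard library are available. Lean on these libraries where they do the work, as an engineer would, in place of code of your own. Each camera call takes 0.05 s, during which the arm holds its last target. There are 200 camera calls.

## Working session

There is one attempt and no reset: what is moved stays moved. The work goes in short steps, Python scripts to look and compute and a shell command to move; the robot and the scene stay as the last step left them, time stands still between calls to the robot, and variables do not carry over. Pictures are saved under pics/ and viewed, at most 12 in all, crops included, and the job is handed in when it is done.

```bash
mkdir -p pics; ls; cat > h.py <<'E'
import numpy as np,cv2
from workcell import env,grab_frame,camera_model,models
from scipy.spatial.transform import Rotation as Ro
def proj(cam,X):
    m=camera_model(cam);p=np.array(m["K"])@(np.array(m["R"])@np.array(X,float)+np.array(m["t"]).ravel());return p[:2]/p[2]
def back(cam,uv,z):
    m=camera_model(cam);K=np.array(m["K"]);R=np.array(m["R"]);t=np.array(m["t"]).ravel()
    d=R.T@np.linalg.inv(K)@np.array([uv[0],uv[1],1.]);c=-R.T@t;return c+d*(z-c[2])/d[2]
def wback(st,uv,z):
    m=camera_model("wrist");K=np.array(m["K"]);M=np.array(m["mount"])
    R=Ro.from_euler('xyz',st["ee_rot"],degrees=True).as_matrix();p=np.array(st["ee_pos"])
    c=R@M[:3,3]+p;d=R@M[:3,:3]@np.linalg.inv(K)@np.array([uv[0],uv[1],1.]);return c+d*(z-c[2])/d[2]
E
python3 - <<'E'
from h import *
print(env.state())
ims=[]
for c in("scene","side"):
    im=grab_frame(c);cv2.imwrite(f"pics/{c}0.png",im)
    for n in("crystal","clamp","nodule","point","jaw_pad","trigger_grip"):
        print(c,n,[(np.round(d["point"]).tolist(),round(d["p"],2),proj(c,d["point"]).round().tolist()) for d in models.search_frame(n,c)][:3])
E
```

```text
pics
{'time_s': 0.0, 'qpos': array([-1.14435853e+00,  1.83518591e+01,  8.97055124e+01, -1.60539746e-03,
        7.20436820e+01, -1.14570805e+00]), 'qvel': array([ 0.03655168, -0.03624268, -0.06518761,  0.13017311, -0.03667444,
        0.00162473]), 'effort': array([-5.01459035e-04, -4.12465632e+01, -2.31973493e+01,  7.28826877e-02,
        4.58198413e-02, -1.41870069e-04]), 'ee_pos': array([5.74451449e+02, 1.76338836e-02, 1.84324194e+02]), 'ee_rot': array([-1.79898936e+02, -4.94549395e-04,  9.00018454e+01]), 'force': array([ 0.08607717, -0.46573312, -0.3278404 ]), 'torque': array([-0.02138146, -0.00815084,  0.01992683]), 'gripper_force': 0.0, 'gripper_width': 91.05789090222777}
scene crystal [([473.0, 237.0, 37.0], 0.81, [376.0, 220.0]), ([405.0, 136.0, 44.0], 0.71, [336.0, 199.0])]
scene clamp [([552.0, -145.0, 47.0], 0.59, [215.0, 234.0])]
scene nodule [([604.0, 283.0, 30.0], 0.69, [401.0, 263.0])]
scene point [([467.0, 343.0, 41.0], 0.55, [419.0, 218.0])]
scene jaw_pad [([402.0, -179.0, 83.0], 0.49, [214.0, 183.0])]
scene trigger_grip [([511.0, -148.0, 130.0], 0.5, [212.0, 195.0])]
side crystal [([386.0, 147.0, 49.0], 0.9, [355.0, 240.0]), ([454.0, 245.0, 48.0], 0.58, [307.0, 263.0])]
side clamp [([492.0, -146.0, 46.0], 0.62, [361.0, 143.0]), ([583.0, 297.0, 32.0], 0.39, [244.0, 263.0]), ([393.0, -165.0, 86.0], 0.29, [400.0, 139.0])]
side nodule [([584.0, 298.0, 35.0], 0.63, [242.0, 262.0]), ([508.0, -147.0, 118.0], 0.47, [358.0, 120.0])]
side point [([450.0, 355.0, 61.0], 0.75, [282.0, 307.0]), ([495.0, -149.0, 50.0], 0.44, [361.0, 140.0])]
side jaw_pad [([393.0, -166.0, 86.0], 0.56, [400.0, 138.0])]
side trigger_grip []
```

View pics/scene0.png

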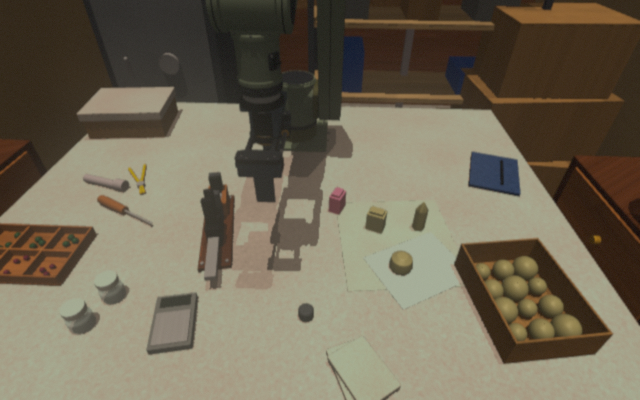

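View pics/side0.png

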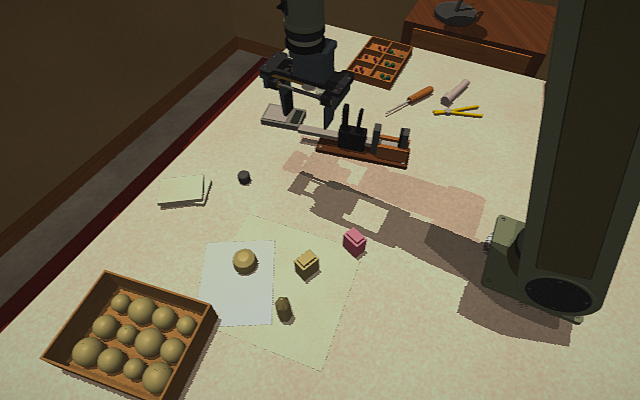

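Lookalikes: the yellow block at scene (376,219) / side (307,263) stands upright on the papers. The pink block is at (337,200), off the papers. The nodule is at (401,263), the point at (420,217), and the box of stones at (525,305). I choose (376,219), at about world (463,241). The clamp's jaws face the robot, so clamp x is roughly −X.

```bash
python3 - <<'E'
from h import *
m=camera_model("wrist");print(np.round(m["mount"],3),m["K"])
a=cv2.imread("pics/scene0.png")[170:290,310:450];b=cv2.imread("pics/side0.png")[85:295,280:430]
cv2.imwrite("pics/c1.png",np.hstack([cv2.resize(a,(400,343)),cv2.resize(b,(245,343))]))
E
python3 -m crank '-1 45 -20 0 0 0 0;-1 45 -20 0 0 0 0;-1 45 -20 0 0 0 0;-1 45 -20 0 0 0 0;-1 40 -20 0 0 0 0;-1 0 0 0 0 0 0'
python3 - <<'E'
from h import *
s=env.state();im=grab_frame("wrist");cv2.imwrite("pics/w1.png",im)
print(s["ee_pos"],s["ee_rot"],s["time_s"])
print(models.search_frame("crystal","wrist"))
E
```

```text
[[ 0.0000e+00 -9.5800e-01 -2.8500e-01  8.1481e+01]
 [ 1.0000e+00  1.0000e-03 -1.0000e-03  1.7000e-01]
 [ 1.0000e-03 -2.8500e-01  9.5800e-01 -2.0139e+02]
 [ 0.0000e+00  0.0000e+00  0.0000e+00  1.0000e+00]] [[335.55877262   0.         321.45209613]
 [  0.         335.55877262 201.88464237]
 [  0.           0.           1.        ]]
time_s: 1.45
ee_pos: [473.8, 222.2, 185.3]
ee_rot: [-180.0, -0.0, 90.2]
force: [0.3, 0.1, 0.5]
gripper_width: 91.1
gripper_force: 0.0
[473.76260555 222.18072404 185.31019992] [-1.79997507e+02 -3.08745032e-02  9.02426225e+01] 1.45
[{'point': [460.0, 246.2, 55.8], 'p': 0.91}, {'point': [397.2, 149.4, 53.4], 'p': 0.76}]
```

View pics/w1.png

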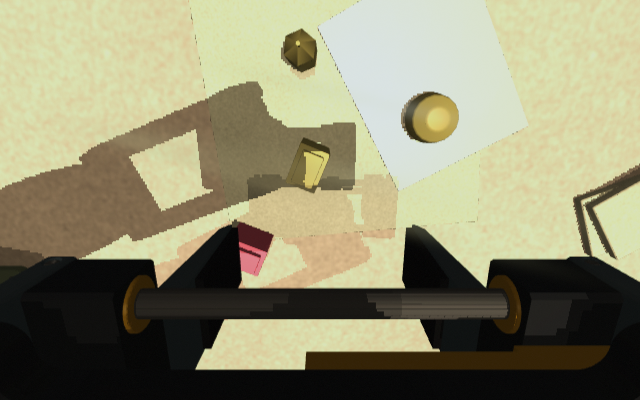

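The crystal shows at about (312,165), partly in shadow, with the pink block at (255,250). I'll take a close crop to check the choice and get the yaw.

```bash
python3 - <<'E'
from h import *
im=cv2.imread("pics/w1.png")[120:210,270:370]
im=cv2.convertScaleAbs(im,alpha=1.2,beta=20)
cv2.imwrite("pics/w1c.png",cv2.resize(im,None,fx=6,fy=6,interpolation=cv2.INTER_CUBIC))
E
```

```text
(no output)
```

View pics/w1c.png

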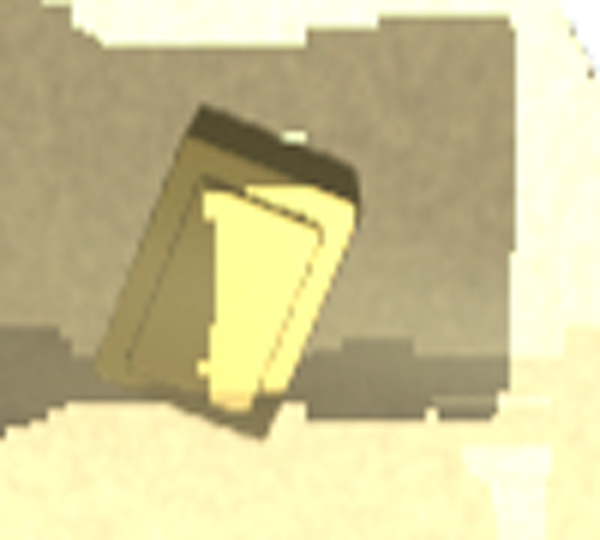

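The crop shows an upright stepped yellow block. Its shoulder corners in the crop are near (190,137), (358,202), (98,378) and (265,438).

```bash
python3 - <<'E'
from h import *
st=dict(ee_pos=[473.8,222.2,185.3],ee_rot=[180,0,90.2])
P=[wback(st,(270+u/6,120+v/6),52) for u,v in((190,137),(358,202),(98,378),(265,438))]
P=np.array(P);print(P.round(1),P.mean(0).round(1))
f=lambda a,b:(np.linalg.norm(b-a).round(1),np.degrees(np.arctan2(*(b-a)[[1,0]])).round(1))
print(f(P[0],P[1]),f(P[2],P[3]),f(P[2],P[0]),f(P[3],P[1]))
E
```

```text
[[454.1 264.9  52. ]
 [481.9 254.3  52. ]
 [437.8 224.   52. ]
 [466.3 213.6  52. ]] [460.  239.2  52. ]
(np.float64(29.8), np.float64(-20.9)) (np.float64(30.3), np.float64(-20.2)) (np.float64(43.9), np.float64(68.3)) (np.float64(43.6), np.float64(69.1))
```

```bash
python3 -m crank '-1 17 -13.8 0 0 0 -9.8;-1 0 0 0 0 0 -9.8;-1 0 0 0 0 0 -9.8;-1 0 0 0 0 0 -9.8;-1 0 0 0 0 0 -9.8;-1 0 0 20 0 0 -9.8;-1 0 0 20 0 0 -10;-1 0 0 40 0 0 0;-1 0 0 0 0 0 0'
```

```text
time_s: 2.68
ee_pos: [459.8, 234.8, 102.9]
ee_rot: [-179.7, -0.2, 158.7]
force: [0.9, -0.0, 0.3]
gripper_width: 90.9
gripper_force: 0.0
```

```bash
python3 -m crank '-1 1.6 4.1 35 0 0 0;-1 0 0 30 0 0 0;-1 0 0 13 0 0 0;0 0 0 0 0 0 0;0.2 0 0 0 0 0 0;0.4 0 0 0 0 0 0;0.4 0 0 0 0 0 0;0.4 0 0 0 0 0 0' 25
```

```text
time_s: 3.68
ee_pos: [461.3, 241.5, 27.5]
ee_rot: [180.0, 0.0, 158.8]
force: [-0.4, 0.0, -0.3]
gripper_width: 44.2
gripper_force: 0.0
```

```bash
python3 -m crank '1 0 0 0 0 0 0;1 0 0 0 0 0 0;1 0 0 -10 0 0 0;1 0 0 -40 0 0 0;1 0 0 -60 0 0 0;1 0 0 -60 0 0 0;1 0 0 0 0 0 0' 25
```

```text
time_s: 4.55
ee_pos: [464.2, 243.0, 202.8]
ee_rot: [179.5, 0.5, 158.8]
force: [-0.4, -0.2, -2.0]
gripper_width: 33.5
gripper_force: 25.0
```

```bash
python3 - <<'E'
from h import *
im=grab_frame("wrist");s=env.state();print(s["gripper_width"],s["gripper_force"],s["force"])
a=grab_frame("side");cv2.imwrite("pics/side1.png",a)
c=proj("side",[464,243,200]).astype(int);print(c)
b=a[c[1]-60:c[1]+90,c[0]-80:c[0]+80]
cv2.imwrite("pics/w2.png",np.hstack([cv2.resize(im,(480,300)),cv2.resize(b,(320,300))]))
E
```

```text
33.62877476087004 24.96717631816864 [-0.55193436  0.02466063 -2.74834034]
[300 220]
```

View pics/w2.png

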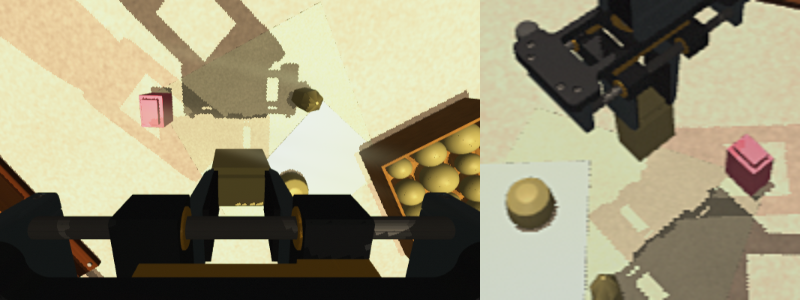

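```bash
python3 - <<'E'
from h import *
for z in(140,160,175,192,200):print(z,proj("side",[464,243,z]).round(1))
s=env.state();a=cv2.imread("pics/side1.png")[190:260,255:345]
im=grab_frame("wrist");cv2.imwrite("pics/w2full.png",im)
cv2.imwrite("pics/w3.png",np.hstack([cv2.resize(im[180:280,240:400],(480,300),interpolation=2),cv2.resize(cv2.convertScaleAbs(a,alpha=1.6,beta=20),(318,300),interpolation=2)]))
m=camera_model("wrist");K=np.array(m["K"]);M=np.linalg.inv(np.array(m["mount"]))
def wp(X):
    c=M@np.r_[X,1];p=K@c[:3];return (p[:2]/p[2]).round(1)
# held-nominal: underside at tool z=+27.5
for x,y,z in [(16,22,27.5-52),(16,-22,27.5-52),(16,22,27.5),(16,-22,27.5),(-16,22,27.5),(0,17,11),(16,17,11),(16,-17,11)]: print(x,y,z,wp([x,y,z]))
E
```

```text
140 [301.4 238.1]
160 [301.  232.6]
175 [300.7 228.3]
192 [300.3 223.3]
200 [300.1 220.9]
16 22 -24.5 [360.  223.3]
16 -22 -24.5 [281.5 223.3]
16 22 27.5 [351.9 197.9]
16 -22 27.5 [289.8 197.9]
-16 22 27.5 [350.7 239.7]
0 17 11 [346.  227.3]
16 17 11 [346.5 204.7]
16 -17 11 [295.2 204.7]
```

View pics/w3.png

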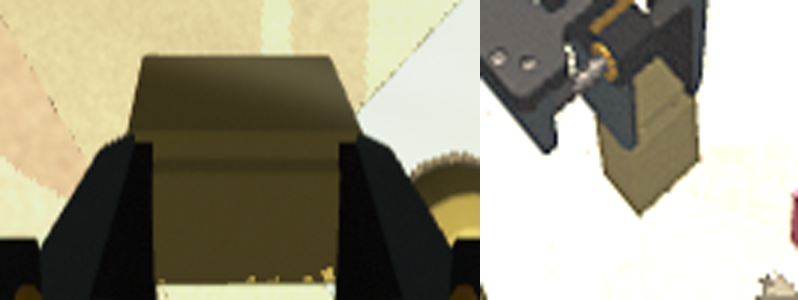

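The held width of 33.5 mm suggests the crown is gripped, not the straight sides. I'll check where the fingertips really are against the side view.

```bash
python3 - <<'E'
from h import *
s=env.state();p=np.array(s["ee_pos"]);R=Ro.from_euler('xyz',s["ee_rot"],degrees=True).as_matrix()
q=lambda X:proj("side",p+R@np.array(X,float))
crop=lambda uv:((uv-[255,190])*[318/90,300/70]+[480,0]).round().tolist()
print(p)
for z in(27.5,-24.5,-32.5):
    print(z,[crop(q([x,y,z])) for x in(16,-16) for y in(22,-22)])
for z in(11,-20,-30): print("tip",z,[crop(q([x,y,z])) for x in(16,-16) for y in(17,30)])
im=grab_frame("side")
E
```

```text
[460.11663911 240.95542509 195.98255919]
27.5 [[638.0, 224.0], [701.0, 166.0], [599.0, 178.0], [662.0, 122.0]]
-24.5 [[633.0, 159.0], [700.0, 98.0], [592.0, 111.0], [658.0, 53.0]]
-32.5 [[632.0, 148.0], [699.0, 87.0], [591.0, 100.0], [658.0, 42.0]]
tip 11 [[644.0, 197.0], [625.0, 215.0], [605.0, 151.0], [585.0, 168.0]]
tip -20 [[641.0, 158.0], [621.0, 176.0], [600.0, 110.0], [580.0, 128.0]]
tip -30 [[640.0, 144.0], [620.0, 162.0], [599.0, 96.0], [579.0, 114.0]]
```

The fingers hold the crystal by its crown, upright, with the tips on the shoulder and the underside about 26 mm below the TCP. That hold is sound, and it keeps the fingers above the jaws. I'll tighten the grip and go over the clamp for a look.

```bash
python3 -m crank '1 0 0 -20 0 0 -5;1 0 0 -30 0 0 -8;1 0 0 -25 0 0 -8.2;1 -10 -30 0 0 0 0;1 -10 -40 0 0 0 0;1 -10 -40 0 0 0 0;1 -10 -40 0 0 0 0;1 -10 -40 0 0 0 0;1 -10 -40 0 0 0 0;1 0 -40 0 0 0 0' 40
python3 -m crank '1 0 -40 0 0 0 0;1 0 -40 0 0 0 0;1 0 -30 0 0 0 0;1 0 -11 0 0 0 0;1 0 0 0 0 0 0;1 0 0 0 0 0 0'
python3 - <<'E'
from h import *
s=env.state();im=grab_frame("wrist");cv2.imwrite("pics/w4.png",im)
print(s["ee_pos"],s["ee_rot"],s["qpos"].round(1))
for n in("crystal","jaw_pad","fixed_jaw","rest_top","trigger_grip","handle_grip","clamp"):print(n,models.search_frame(n,"wrist")[:2])
E
```

```text
time_s: 6.0
ee_pos: [520.8, -29.9, 269.6]
ee_rot: [180.0, -0.3, 180.0]
force: [0.8, 0.3, -2.1]
gripper_width: 32.8
gripper_force: 40.0
time_s: 6.75
ee_pos: [521.1, -148.4, 271.8]
ee_rot: [179.9, -0.0, -179.9]
force: [0.6, -0.2, -1.1]
gripper_width: 32.7
gripper_force: 40.0
[ 521.13047664 -148.44734986  271.76049501] [ 1.79945587e+02 -3.88563300e-02 -1.79941006e+02] [ -17.1   12.9   84.8    0.    82.3 -107.2]
crystal [{'point': [506.6, -148.9, 300.0], 'p': 0.86}, {'point': [391.6, 132.6, 49.6], 'p': 0.82}]
jaw_pad [{'point': [399.6, -178.5, 97.8], 'p': 0.85}]
fixed_jaw [{'point': [455.2, -163.6, 47.9], 'p': 0.71}]
rest_top [{'point': [449.0, -163.2, 47.3], 'p': 0.84}]
trigger_grip [{'point': [505.9, -156.1, 144.4], 'p': 0.58}]
handle_grip [{'point': [459.9, -164.6, 42.4], 'p': 0.57}]
clamp [{'point': [453.6, -162.1, 43.1], 'p': 0.72}]
```

View pics/w4.png

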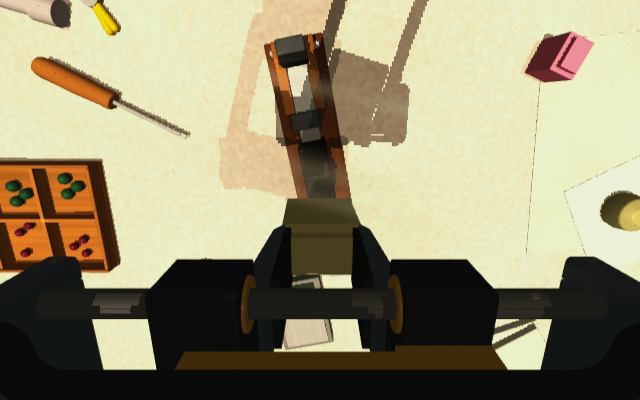

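The jaws are visible: the sliding jaw near (291,50), the fixed jaw near (305,118), and the rest between them. I'll crop to measure.

```bash
python3 - <<'E'
import cv2
im=cv2.convertScaleAbs(cv2.imread("pics/w4.png")[25:145,255:365],alpha=1.7,beta=25)
cv2.imwrite("pics/w4c.png",cv2.resize(im,None,fx=5,fy=5,interpolation=cv2.INTER_CUBIC))
E
```

```text
(no output)
```

View pics/w4c.png

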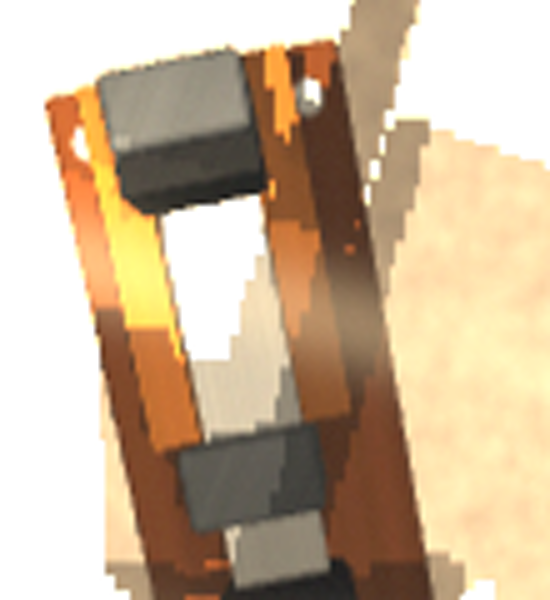

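```bash
python3 - <<'E'
from h import *
st=dict(ee_pos=[521.1,-148.4,271.8],ee_rot=[180,0,-179.9])
w=lambda u,v,z:wback(st,(255+u/5,25+v/5),z)
def seg(n,a,b,z):
    A,B=w(*a,z),w(*b,z);d=B-A;print(n,A.round(1),B.round(1),"len",np.linalg.norm(d).round(1),"ang",np.degrees(np.arctan2(d[1],d[0])).round(1),"mid",((A+B)/2).round(1));return (A+B)/2
f=seg("fixed grip edge",(180,458),(318,425),100)
fb=seg("fixed back edge",(195,530),(325,500),100)
j=seg("jaw front edge",(120,150),(258,125),102)
jb=seg("jaw back edge",(100,75),(235,48),102)
p=seg("pad front",(127,190),(262,162),100)
seg("board L",(150,590),(48,100),12);seg("board R",(430,590),(340,45),12)
seg("board end",(48,100),(340,45),12)
for n,q in(("jaw",j),("pad",p),("jb",jb),("fb",fb)):
    d=q-f;print(n,np.linalg.norm(d[:2]).round(1),np.degrees(np.arctan2(d[1],d[0])).round(1))
E
```

```text
fixed grip edge [ 455.3 -180.8  100. ] [ 448.4 -151.   100. ] len 30.6 ang 103.1 mid [ 451.9 -165.9  100. ]
fixed back edge [ 470.6 -177.9  100. ] [ 464.1 -149.5  100. ] len 29.1 ang 102.8 mid [ 467.4 -163.7  100. ]
jaw front edge [ 394.3 -191.4  102. ] [ 389.5 -163.2  102. ] len 28.6 ang 99.6 mid [ 391.9 -177.3  102. ]
jaw back edge [ 380.3 -194.9  102. ] [ 375.3 -167.6  102. ] len 27.8 ang 100.4 mid [ 377.8 -181.3  102. ]
pad front [ 401.7 -190.4  100. ] [ 396.2 -162.5  100. ] len 28.5 ang 101.0 mid [ 398.9 -176.5  100. ]
board L [ 493.9 -197.4   12. ] [ 371.6 -219.5   12. ] len 124.2 ang -169.7 mid [ 432.8 -208.5   12. ]
board R [ 493.7 -121.1   12. ] [ 358.9 -146.1   12. ] len 137.1 ang -169.5 mid [ 426.3 -133.6   12. ]
board end [ 371.6 -219.5   12. ] [ 358.9 -146.1   12. ] len 74.5 ang 99.8 mid [ 365.3 -182.8   12. ]
jaw 61.0 -169.2
pad 54.0 -168.7
jb 75.7 -168.2
fb 15.6 8.1
```

Clamp x axis points at −169.5°. The fixed jaw face is at about (451.9, −166.4) and the gap is about 54 mm. I set the target for the crystal at (423.4, −171.7) with yaw −169.5.

```bash
python3 -m crank '1 0 0 0 0 0 -10.4;1 30 -2 0 0 0 0;1 40 -2 20 0 0 0;1 30 -1 40 0 0 0;1 0 0 30 0 0 0;1 0 0 20 0 0 0;1 0 0 0 0 0 0;1 0 0 0 0 0 0'
python3 -c "
from h import *
s=env.state();p=s['ee_pos'];print(p,s['ee_rot']);y=np.radians(s['ee_rot'][2]);d=np.array([423.4,-171.7])-p[:2]
print('tool dx',d@[np.cos(y),np.sin(y)],'dy',d@[np.sin(y),-np.cos(y)])"
```

```text
time_s: 8.15
ee_pos: [424.6, -172.9, 163.1]
ee_rot: [-179.9, 0.1, -169.6]
force: [0.4, 0.8, -1.1]
gripper_width: 32.7
gripper_force: 40.0
[ 424.55002495 -172.87052401  163.11409279] [-1.79940615e+02  9.14054211e-02 -1.69594779e+02]
tool dx 0.9197059098751146 dy 1.358979349600431
```

```bash
python3 -m crank '1 0.9 1.4 20 0 0 0;1 0 0 10 0 0 0;1 0 0 10 0 0 0;1 0 0 10 0 0 0;1 0 0 10 0 0 0;1 0 0 8 0 0 0;1 0 0 0 0 0 0'
python3 - <<'E'
from h import *
s=env.state();print(s["ee_pos"],s["force"])
c=[]
for n in("scene","side","wrist"):
    im=grab_frame(n);cv2.imwrite(f"pics/p_{n}.png",im)
    u=proj(n,[423,-172,80]).astype(int) if n!="wrist" else [320,200]
    a=im[u[1]-40:u[1]+40,u[0]-35:u[0]+35] if n!="wrist" else im[100:280,240:400]
    c.append(cv2.convertScaleAbs(cv2.resize(a,(265,300),interpolation=2),alpha=1.5,beta=20))
cv2.imwrite("pics/p.png",np.hstack(c))
E
```

```text
time_s: 9.02
ee_pos: [422.2, -171.2, 93.5]
ee_rot: [180.0, -0.1, -169.6]
force: [0.7, 0.3, -2.8]
gripper_width: 33.1
gripper_force: 40.0
[ 422.18494968 -171.16203993   93.49945815] [ 0.73546593  0.27017919 -2.7896616 ]
```

View pics/p.png

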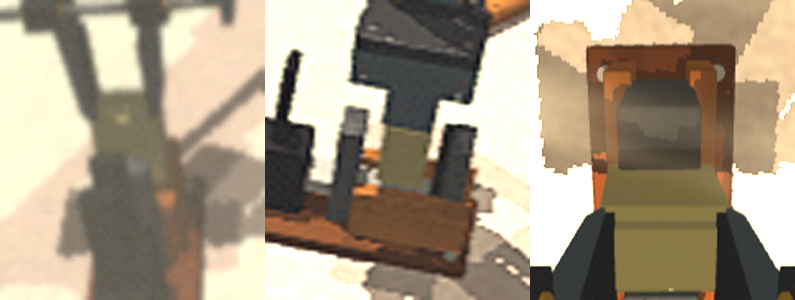

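The side view shows the crystal hanging upright between the jaws with a gap on both sides. In the wrist view it sits about 1.5 mm off the jaw centre, towards +tool y. I'll correct that and lower it.

```bash
python3 -m crank '1 -0.8 -1.5 5 0 0 0;1 0 0 2 0 0 0;1 0 0 1 0 0 0;1 0 0 0 0 0 0'; python3 -m crank '1 0 0 1.5 0 0 0;1 0 0 0 0 0 0';python3 -m crank '1 0 0 1.5 0 0 0;1 0 0 0 0 0 0'
```

```text
time_s: 9.68
ee_pos: [423.6, -172.7, 86.1]
ee_rot: [180.0, -0.0, -169.6]
force: [-0.7, 0.5, -2.4]
gripper_width: 33.2
gripper_force: 40.0
time_s: 9.93
ee_pos: [423.6, -172.7, 84.6]
ee_rot: [180.0, 0.0, -169.6]
force: [0.2, -0.9, -1.5]
gripper_width: 33.2
gripper_force: 40.0
time_s: 10.18
ee_pos: [423.6, -172.6, 83.1]
ee_rot: [180.0, -0.0, -169.6]
force: [1.0, -0.2, -2.2]
gripper_width: 33.2
gripper_force: 40.0
```

```bash
for i in 1 2 ; do python3 -m crank '1 0 0 1 0 0 0;1 0 0 0 0 0 0'|grep -E "pos|force"; done
```

```text
ee_pos: [423.8, -172.7, 82.3]
force: [-0.5, -0.3, -1.2]
gripper_force: 40.0
ee_pos: [424.1, -172.9, 82.1]
force: [-1.6, -0.0, 5.3]
gripper_force: 40.0
```

Contact with the rest shows (5 N upward). I'll release and rise.

```bash
python3 -m crank '1 0 0 -0.6 0 0 0;0.1 0 0 0 0 0 0;-0.2 0 0 0 0 0 0;-0.4 0 0 0 0 0 0;-0.4 0 0 0 0 0 0;-0.4 0 0 -15 0 0 0;-0.4 0 0 -40 0 0 0;-0.4 0 0 -40 0 0 0;-0.4 0 0 -20 0 0 0;-0.4 0 0 0 0 0 0'
python3 - <<'E'
from h import *
for n in("side","scene"):
    im=grab_frame(n);cv2.imwrite(f"pics/r_{n}.png",im)
    print(n,[(np.round(d["point"]).tolist(),round(d["p"],2)) for d in models.search_frame("crystal",n)][:3])
E
```

```text
time_s: 11.92
ee_pos: [424.6, -173.1, 198.0]
ee_rot: [-179.9, 0.2, -169.6]
force: [-0.2, 0.5, -1.1]
gripper_width: 64.0
gripper_force: 0.0
side [([387.0, 150.0, 49.0], 0.73), ([423.0, -156.0, 99.0], 0.53), ([576.0, -144.0, 47.0], 0.5)]
scene [([434.0, -167.0, 102.0], 0.76), ([405.0, 136.0, 46.0], 0.69)]
```

```bash
python3 -m crank '-1 -58 1 0 0 0 0;-1 -57 0.7 0 0 0 10;-1 0 0 0 0 0 10;-1 0 0 0 0 0 10;-1 0 0 0 0 0 10;-1 0 0 0 0 0 10;-1 0 0 0 0 0 10;-1 0 0 0 0 0 10;-1 0 0 0 0 0 10;-1 0 0 0 0 0 10'
python3 -m crank '-1 0 0 0 0 0 0'
python3 - <<'E'
from h import *
s=env.state();print(s["ee_pos"],s["ee_rot"],s["qpos"].round(1))
w=grab_frame("wrist");cv2.imwrite("pics/t.png",w)
for n in("trigger_grip","handle_grip"):print(n,models.search_frame(n,"wrist")[:2])
m=camera_model("wrist");K=np.array(m["K"]);M=np.linalg.inv(np.array(m["mount"]));R=Ro.from_euler('xyz',s["ee_rot"],degrees=True).as_matrix()
u=np.array([-.983,-.182,0]);v=np.array([.182,-.983,0]);F=np.array([451.9,-166.4,0])-76*u
for n,x,z in(("handle back",-28,150),("handle front",-14,150),("trig back",14,145),("trig front",24,145),("origin",0,75),("fixed",76,100)):
    for y in((-12,12) if x<50 else(-15,15)):
        c=M@np.r_[R.T@(F+x*u+y*v+[0,0,z]-s["ee_pos"]),1];p=K@c[:3];p=p[:2]/p[2];print(n,y,p.round(1));cv2.circle(w,tuple(int(a) for a in p.round()),1,(0,0,255),-1)
cv2.imwrite("pics/tm.png",cv2.resize(w[120:320,170:470],(800,533),interpolation=2))
E
```

```text
time_s: 13.38
ee_pos: [535.8, -150.1, 195.3]
ee_rot: [-179.9, -0.1, 100.1]
force: [-1.1, 0.5, 0.7]
gripper_width: 91.1
gripper_force: 0.0
time_s: 13.5
ee_pos: [535.9, -150.1, 195.5]
ee_rot: [-179.9, -0.1, 100.5]
force: [0.0, -0.4, -0.0]
gripper_width: 90.8
gripper_force: 0.0
[ 535.94788107 -150.08998879  195.52575678] [-1.79885521e+02 -5.85846048e-02  1.00519024e+02] [-16.8  16.4  91.   -0.   72.8 -27.3]
trigger_grip [{'point': [509.3, -150.1, 138.6], 'p': 0.62}]
handle_grip [{'point': [514.3, -145.8, 42.1], 'p': 0.8}, {'point': [509.0, -156.7, 135.7], 'p': 0.63}]
handle back -12 [345.4 197.8]
handle back 12 [344.8 227.2]
handle front -12 [327.1 197.8]
handle front 12 [327.  227.2]
trig back -12 [291.1 196. ]
trig back 12 [291.9 224.9]
trig front -12 [278.3 196. ]
trig front 12 [279.4 224.9]
origin -12 [311.8 176.9]
origin 12 [312.  200.4]
fixed -15 [227.1 179.4]
fixed 15 [229.6 210.9]
```

View pics/tm.png

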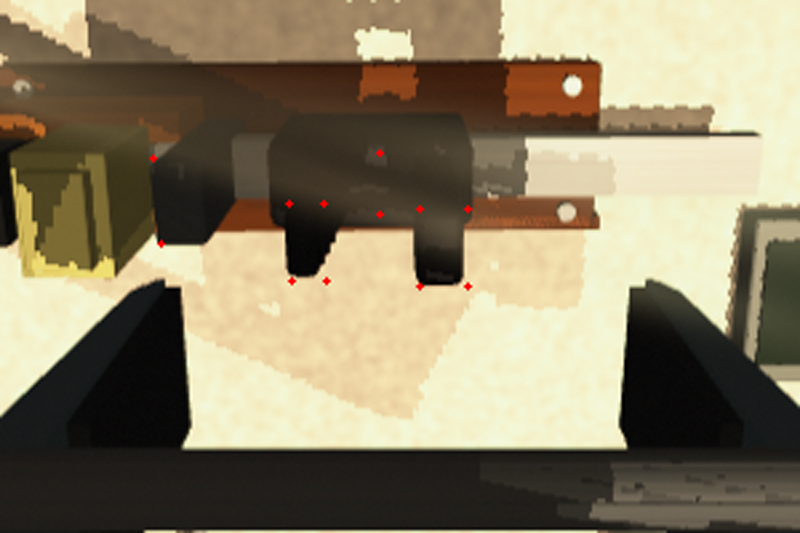

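The predicted marks agree with the posts to about 1 mm, and the crystal stands upright between the jaws. I'll lower the open fingers around the posts, with tips at about 125 mm.

```bash
python3 -m crank '-1 -0.5 0 30 0 0 0;-1 0 0 30 0 0 0;-1 0 0 25 0 0 0;-1 0 0 13.5 0 0 0;-1 0 0 0 0 0 0'
python3 -m crank '1 0 0 0 0 0 0;1 0 0 0 0 0 0;1 0 0 0 0 0 0;1 0 0 0 0 0 0;1 0 0 0 0 0 0;1 0 0 0 0 0 0' 12.5
```

```text
time_s: 14.28
ee_pos: [536.1, -150.6, 97.6]
ee_rot: [-179.9, -0.0, 100.4]
force: [0.4, 0.4, -0.3]
gripper_width: 91.7
gripper_force: 0.0
time_s: 15.02
ee_pos: [535.8, -150.8, 98.5]
ee_rot: [-179.9, -0.0, 100.4]
force: [1.4, 1.0, -0.0]
gripper_width: 34.3
gripper_force: 13.3
```

A full squeeze, home at 34 mm. I'll release, check the jaw by camera, and keep cycling.

```bash
python3 -m crank '-0.8 0 0 0 0 0 0;-0.8 0 0 0 0 0 0;-0.8 0 0 0 0 0 0;-0.8 0 0 0 0 0 0;-0.8 0 0 0 0 0 0;-0.8 0 0 0 0 0 0'|grep -E "time|width"
python3 -m crank '1 0 0 0 0 0 0;1 0 0 0 0 0 0;1 0 0 0 0 0 0;1 0 0 0 0 0 0;1 0 0 0 0 0 0;1 0 0 0 0 0 0' 12.5
python3 - <<'E'
from h import *
im=grab_frame("side");cv2.imwrite("pics/s2.png",im)
a=cv2.imread("pics/r_side.png");u=proj("side",[423,-172,80]).astype(int)
for n in("jaw_pad","crystal"):print(models.search_frame(n,"side")[:2])
E
```

```text
time_s: 15.78
gripper_width: 81.3
time_s: 16.52
ee_pos: [535.7, -150.8, 98.3]
ee_rot: [-179.9, -0.0, 100.4]
force: [-3.8, -0.7, 3.5]
gripper_width: 33.9
gripper_force: 12.7
[{'point': [397.5, -164.3, 89.0], 'p': 0.45}]
[{'point': [384.6, 146.1, 49.7], 'p': 0.66}, {'point': [422.8, -156.0, 102.0], 'p': 0.56}]
```

```bash
for i in 1 2; do python3 -m crank '-0.8 0 0 0 0 0 0;-0.8 0 0 0 0 0 0;-0.8 0 0 0 0 0 0;-0.8 0 0 0 0 0 0;-0.8 0 0 0 0 0 0'|grep -E "time|width"
python3 -m crank '1 0 0 0 0 0 0;1 0 0 0 0 0 0;1 0 0 0 0 0 0;1 0 0 0 0 0 0;1 0 0 0 0 0 0;1 0 0 0 0 0 0' 12.5|grep -E "pos|time|width|force"; done
```

```text
time_s: 17.3
gripper_width: 80.9
time_s: 18.05
ee_pos: [535.8, -150.8, 98.4]
force: [-4.5, 0.0, 4.9]
gripper_width: 34.3
gripper_force: 12.8
time_s: 18.68
gripper_width: 80.2
time_s: 19.42
ee_pos: [535.8, -150.8, 98.3]
force: [-3.9, 0.3, 3.0]
gripper_width: 34.2
gripper_force: 12.7
```

```bash
python3 - <<'E'
from h import *
im=grab_frame("side");cv2.imwrite("pics/s4.png",im)
b=cv2.imread("pics/r_side.png")
def tr(c,name):
    u=proj("side",c).astype(int);t=b[u[1]-9:u[1]+9,u[0]-5:u[0]+6]
    S=im[u[1]-14:u[1]+14,u[0]-20:u[0]+20];r=cv2.matchTemplate(S,t,cv2.TM_CCOEFF_NORMED);_,m,_,l=cv2.minMaxLoc(r);print(name,u,m,l[0]-15,l[1]-5)
tr([391,-178,90],"jaw");tr([423,-172,95],"crystal")
print("px/mm",proj("side",[401,-176,90])-proj("side",[391,-178,90]))
E
for i in 1 2; do python3 -m crank '-0.8 0 0 0 0 0 0;-0.8 0 0 0 0 0 0;-0.8 0 0 0 0 0 0;-0.8 0 0 0 0 0 0;-0.8 0 0 0 0 0 0'|grep -E "time|width"
python3 -m crank '1 0 0 0 0 0 0;1 0 0 0 0 0 0;1 0 0 0 0 0 0;1 0 0 0 0 0 0;1 0 0 0 0 0 0;1 0 0 0 0 0 0' 12.5|grep -E "pos|time|width|force"; done
```

```text
jaw [402 134] 0.7784043550491333 -5 -1
crystal [390 130] 0.6793180108070374 -4 5
px/mm [-3.87808904 -0.70355748]
time_s: 20.1
gripper_width: 80.8
time_s: 20.85
ee_pos: [535.8, -150.8, 98.4]
force: [-4.0, -0.4, 4.4]
gripper_width: 34.6
gripper_force: 12.8
time_s: 21.48
gripper_width: 80.2
time_s: 22.22
ee_pos: [535.7, -150.8, 98.3]
force: [-3.9, -0.5, 4.3]
gripper_width: 34.2
gripper_force: 12.7
```

```bash
python3 -m crank '-0.8 0 0 0 0 0 0;-0.8 0 0 0 0 0 0;-0.8 0 0 0 0 0 0;-0.8 0 0 0 0 0 0;-0.8 0 0 0 0 0 0'|grep -E "time|width"
python3 -m crank '1 0 0 0 0 0 0;1 0 0 0 0 0 0;1 0 0 0 0 0 0;1 0 0 0 0 0 0;1 0 0 0 0 0 0;1 0 0 0 0 0 0' 12.5|grep -E "pos|time|width|force"
```

```text
time_s: 22.85
gripper_width: 80.3
time_s: 23.6
ee_pos: [534.7, -150.9, 98.4]
force: [-5.6, -1.0, 4.3]
gripper_width: 36.2
gripper_force: 12.8
```

```bash
python3 -m crank '1 0 0 0 0 0 0;1 0 0 0 0 0 0;1 0 0 0 0 0 0;1 0 0 0 0 0 0' 12.5|grep -E "pos|time|width|force"
python3 -m crank '-0.8 0 0 0 0 0 0;-0.8 0 0 0 0 0 0;-0.8 0 0 0 0 0 0;-0.8 0 0 0 0 0 0;-0.8 0 0 0 0 0 0'|grep -E "time|width"
python3 -m crank '1 0 0 0 0 0 0;1 0 0 0 0 0 0;1 0 0 0 0 0 0;1 0 0 0 0 0 0;1 0 0 0 0 0 0;1 0 0 0 0 0 0' 12.5|grep -E "pos|time|width|force"
```

```text
time_s: 24.1
ee_pos: [534.8, -150.9, 98.4]
force: [-5.2, -2.1, 5.7]
gripper_width: 36.0
gripper_force: 12.8
time_s: 24.72
gripper_width: 81.1
time_s: 25.48
ee_pos: [532.1, -151.4, 98.6]
force: [-9.2, -2.7, 9.0]
gripper_width: 41.4
gripper_force: 12.5
```

It stalled clearly short of home (41 mm) at 12.5 N, so the crystal is held firmly. I stop here, let go, withdraw and check.

```bash
python3 -m crank '-1 0 0 0 0 0 0;-1 0 0 0 0 0 0;-1 0 0 0 0 0 0;-1 0 0 0 0 0 0;-1 0 0 0 0 0 0;-1 0 0 0 0 0 0;-1 0 0 -30 0 0 0;-1 0 0 -50 0 0 0;-1 0 0 -50 0 0 0;-1 0 0 0 0 0 0'
python3 - <<'E'
from h import *
w=[]
for n in("side","scene"):
    im=grab_frame(n);u=proj(n,[450,-166,80]).astype(int);cv2.imwrite(f"pics/f_{n}.png",im)
    w.append(cv2.resize(im[u[1]-50:u[1]+40,u[0]-55:u[0]+55],(396,324),interpolation=2))
    print([(np.round(d["point"]).tolist(),round(d["p"],2)) for d in models.search_frame("crystal",n)][:3])
w=[*w];cv2.imwrite("pics/f.png",cv2.convertScaleAbs(np.hstack(w),alpha=1.5,beta=20))
E
```

```text
time_s: 26.72
ee_pos: [539.2, -151.4, 232.8]
ee_rot: [179.5, 0.3, 100.4]
force: [0.4, 0.7, 0.0]
gripper_width: 90.9
gripper_force: 0.0
[([384.0, 151.0, 48.0], 0.76), ([432.0, -153.0, 102.0], 0.53)]
[([447.0, -160.0, 100.0], 0.73), ([403.0, 137.0, 44.0], 0.56), ([552.0, -144.0, 50.0], 0.51)]
```

View pics/f.png

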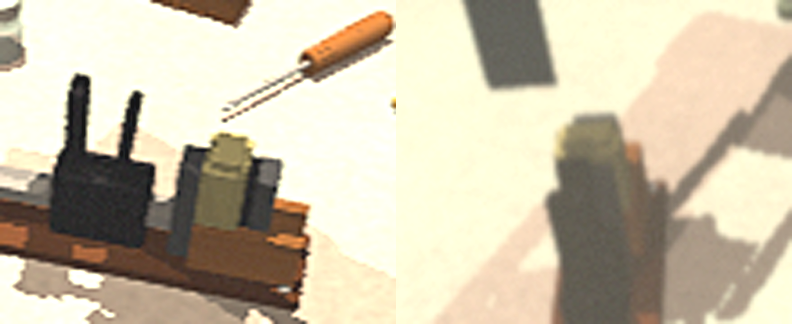

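The side view shows the crystal upright on the rest, held between both jaws. The trigger has sprung back and the robot is clear.

```bash
python3 -c "
from workcell import env
print(env.job_done())"
```

```text
the job is handed in; nothing more can be done
None
```

The crystal stands upright on the rest, clamped firmly between the jaws: the last squeeze stalled short of home at 12.5 N. The trigger has sprung back, the arm is clear, the other two stones were not touched, and the job was handed in at about 27 s.

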